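# Push the gear selector round its gate into storage lock

### The job

The gearbox selector cover on the bench has a black knob on a pin that runs in an L-shaped gate slot. Push the knob along the long leg of the slot to the corner, then round the corner and along the short leg until it is fully home at the end, where the gears are locked for storage. Only push it: do not pinch it between the fingers, and leave the loose bearing, piston and spark plug where they are.

Things in the scene. Friction and masses are not known exactly. Their poses are not given: they have to be found in the camera images.
- gate: Fixed selector cover: grey cast housing 124 mm (x) by 180 mm (y), flange 148 x 204 mm, steel plate on top at 47 mm above the bench (corner bolts 4 mm more). Origin: centre of its underside; x roughly away from the robot, y left, turned up to 0.5 rad. L slot 16 mm wide: long leg 100 mm along +y on the robot's side, then short leg 50 mm along +x. A stub shaft sticks out 26 mm at its -y end.
- slot_start (a point): point on the plate's upper face on the slot's centre line at the beginning of the long leg (gate frame x = -25, y = -50 mm); axes as the gate's
- slot_corner (a point): the same at the corner of the L (gate frame x = -25, y = +50 mm)
- slot_end (a point): the same at the end of the short leg (gate frame x = +25, y = +50 mm); the place of the pin when it is home
- knob_center (a point): centre of the black knob, 73 mm above the bench. A square block 26 x 26 mm with stepped corners, sides parallel to the gate's axes, from 54 to 92 mm above the bench, small dome to 97 mm. On a 12 mm steel pin in the slot; stays upright, cannot turn or be lifted; slides with about 1.5 N of dry friction (plus 6 N per m/s) and stays where it is left
- travel (a joint): position of the pin along the long leg (gate's +y), m: 0 at slot_start, 0.100 at slot_corner; stops at -0.002 and 0.102. It starts between 0 and 0.030
- engage (a joint): position of the pin along the short leg (gate's +x), m: 0 in the long leg, 0.050 at slot_end; stops at -0.002 and 0.052. The slot lets it grow beyond 0.002 only when travel is above 0.098
- knob_near: side of the knob facing the gate's -x (towards the robot), a plate 20 mm wide and 38 mm high; origin at the plate's middle, 10 mm from the knob's axis; the outer face is 13 mm from the axis
- knob_far: the same, side facing the gate's +x
- knob_left: the same, side facing the gate's +y
- knob_right: the same, side facing the gate's -y
- bearing: loose steel ball bearing, 52 mm across and 15 mm high, lying flat beyond the +y end of the cover; bystander
- piston: loose old piston, 62 x 65 x 60 mm high, standing beyond the -y end of the cover; bystander
- plug: loose spark plug, 20 x 65 x 18 mm, lying beyond the +x side of the cover; bystander

How it is judged (in metres and radians):
On the way:
1. the knob has been pushed along the long leg to the corner (value of joint travel above 0.093 m and value of joint engage below 0.02 m), for 0.05 s.
At the end, for the whole second after the job is handed in: The pin rests at the end of the short leg, within 5 mm of slot_end (travel above 95 mm, engage above 45 mm), and bearing, piston and spark plug are within 20 mm of where they lay (value of joint travel above 0.095 m and value of joint engage above 0.045 m and velocity of joint engage between -0.005 and 0.005 m/s and distance of each of bearing, piston, plug from where it was at the start of the episode below 0.02 m); the robot touches nothing.
It fails at once if the knob is pinched: the fingers press (over 1 N each) on two opposite sides of it at once ((contact force between the fingers and knob_near above 1 N and contact force between the fingers and knob_far above 1 N) or (contact force between the fingers and knob_left above 1 N and contact force between the fingers and knob_right above 1 N)).
It fails at once if the bearing, piston or spark plug is moved more than 20 mm (distance of any of bearing, piston, plug from where it was at the start of the episode above 0.02 m).
It also fails if it takes over 42 s, if anything falls off the work surface, if the arm or the gripper's body presses on something with over 40 N, if the wrist force passes 120 N, or if a joint passes its speed limit or range.

### The arm

A 7-joint arm with a two-finger parallel gripper is mounted at the origin on a cart in front of the work surface, level with it; the furniture and walls round the work are solid. World frame = base frame: x ahead of the robot, y to its left, z up, the work surface at z = 0. Lengths are in mm, angles in rad, forces in N, time in s.
With the tool pointing down it reaches from about 400 to 875 mm from the base axis. Payload 4.4 kg.
Tool frame: the origin (TCP) lies on the centre line of the jaws, within the pads' length; the fingertips stand 19 mm ahead of it and the grasp point (between the pads) is the TCP; z points along the fingers, y is the line along which they close (so a half turn about z gives the same grasp; the last joint's range is limited). The gripper opens to 85 mm and grips with 20 to 120 N. Pads are 22 mm wide; open, the fingers measure 114 mm over their backs; the gripper's body (76 mm by 85 mm) begins 54 mm behind the grasp point. The pads swing forward as they close: fully open they stand 13 mm farther back than shut.
Start: joints at [-1.224, 0.628, 0.038, 1.517, -0.027, 0.996, -0.02], TCP at [260.743, 595.425, 250.313] pointing down, gripper open.
Joint ranges: [-3.06, 3.06], [-0.37, 2.12], [-1.25, 1.32], [0.18, 2.47], [-1.1, 4.24], [0.23, 1.98], [-2.94, 2.94]. Speed limits (rad/s): [2.57, 2.57, 3.14, 3.14, 3.14, 3.14, 3.14].

### API

Orientations are given as [roll, pitch, yaw] about the fixed x, y, z axes, in that order (R = Rz(yaw) Ry(pitch) Rx(roll)).
In Python, from cell import ctrl, viewer, silhouettes gives the robot as it stands.
- The arm moves only by the shell command python3 -m creep 'ROWS'. ROWS is JSON, a list of rows, each an object with "jaw": the gripper command: -1 is shut, 1 is fully open, values between are in proportion; "xyz": the shift along the tool's x, y, z in mm, a list of three; "angular": the turn, a rotation vector about the tool's x, y, z in rad, a list of three. In form: [{"jaw": jaw, "xyz": [tx, ty, tz], "angular": [rx, ry, rz]}, ...]. A call has 1 to 12 rows; each row is the pose to reach, as a shift and turn from the pose commanded when the call began, along the tool's axes at that moment; what a row does not reach only later rows make up. A row lasts 1/8 s, in which the tool goes at most 62.5 mm and 10.7 degrees, less where a joint would pass 70% of its speed; a pose out of reach is approached as far as the arm can. A call with a gripper value outside its range is refused whole. The fingers move at their own pace and stop on an object; the grip force is fixed at half the most. Time passes only in rows, so rows that repeat a pose let the fingers close. It gives the time, the measured TCP pose, the force, the opening and the grip force at its end, in the units of the state.
- ctrl.read_state(): the state, without advancing time (a new reading comes with each control period).
- viewer.get_image(name): name is "scene" or "top" or "wrist"; returns (picture, depth): 420x560x3 uint8, red, green, blue; 420x560 float32, mm along the optical axis (not along the pixel's ray), 0 where there is no reading.
- viewer.camera_model(name): a dict with "fx", "fy", "cx", "cy" (pixels), "T" (4x4, takes a point from camera to world coordinates). Camera axes: x right, y down, z forward; pixel columns grow to the right and rows downward; lengths in mm; the calibration is good to about 2 mm. The wrist camera is an equidistant fisheye: a pixel r from the principal point sees the ray r / f radians off the axis. A picture is of the moment at which its call begins: read the wrist's pose just before it. camera_model takes no time and is no camera call; for the wrist camera it gives the pose at the moment of the call.
- ctrl.finish_job(): hands the job in; it is judged then, once.
Trained networks look in the newest picture that a camera, given by its name, has taken for a name from the list of things; names that differ only in an ending like _2 or _b are one class to them, and where a whole thing is asked for, a point or a joint stands for the part that bears it (a point fixed in the world has none). Each returns a list of dicts, best first, with "score" (0 to 1); they miss things now and then, are a little off and sometimes report something else, mostly with a low value. They report only what shows in the picture. A call takes as long as a camera call.
- silhouettes(camera, target): "pixels" (420x560 bool, what is visible of it) and "xy" ([column, row] in pixels, amid what is visible of it).
The state is a dict: "clock": time; "qpos": joint angles; "qd": joint speeds; "tau": joint torques, N m; "eef_pos": TCP position; "tool_rot": TCP orientation; "force": force on the tool from outside, world axes, zero at the start; "torque": the same for the moment, N m; "width": finger opening in mm; "gripper_force": force on a finger pad.
Only numpy, scipy, OpenCV 4.12 (cv2) and the standard library are available. Lean on these libraries where they do the work, as an engineer would, in place of code of your own. Each camera call takes 0.05 s, during which the arm holds its last target. There are 200 camera calls.

## Working session

There is one attempt and no reset: what is moved stays moved. The work goes in short steps, Python scripts to look and compute and a shell command to move; the robot and the scene stay as the last step left them, time stands still between calls to the robot, and variables do not carry over. Pictures are saved under pics/ and viewed, at most 10 in all, crops included, and the job is handed in when it is done.

```bash
mkdir -p pics; ls; python3 - <<'E'
from cell import ctrl, viewer, silhouettes
import cv2, numpy as np
s=ctrl.read_state();print({k:np.round(v,3).tolist() for k,v in s.items()})
ims=[]
for c in("scene","top"):
    im,d=viewer.get_image(c);ims.append(im)
    m=viewer.camera_model(c);print(c,m["fx"],m["cx"],m["cy"],np.round(m["T"],3).tolist())
    np.savez(f"{c}.npz",im=im,d=d,T=m["T"],K=[m["fx"],m["fy"],m["cx"],m["cy"]])
    for t in("gate","knob_center","bearing","piston","plug"):
        for r in silhouettes(c,t)[:2]:
            v,u=np.nonzero(r["pixels"]);z=d[v,u];k=z>0;v,u,z=v[k],u[k],z[k]
            p=np.c_[(u-m["cx"])/m["fx"]*z,(v-m["cy"])/m["fy"]*z,z]@m["T"][:3,:3].T+m["T"][:3,3]
            print(c,t,round(r["score"],2),np.round(r["xy"]),len(z),np.round(np.median(p,0)),np.round(np.percentile(p,[2,98],axis=0)).tolist())
cv2.imwrite("pics/a.png",cv2.resize(np.hstack(ims)[...,::-1],(800,300)))
cv2.imwrite("pics/top.png",ims[1][...,::-1])
E
```

```text
pics
{'clock': 0.0, 'qpos': [-1.224, 0.629, 0.038, 1.518, -0.027, 0.996, -0.02], 'qd': [0.001, -0.001, 0.001, -0.0, 0.001, 0.001, -0.001], 'tau': [0.001, -56.341, 1.226, -19.345, 0.011, 0.011, 0.0], 'eef_pos': [260.522, 594.866, 249.394], 'tool_rot': [-3.14, 0.0, 2.729], 'force': [-0.459, 0.625, -0.495], 'torque': [-0.045, 0.019, 0.039], 'gripper_force': 0.0, 'width': 85.351}
scene 420.5835855488956 278.041250184086 207.6487303621462 [[-0.599, -0.538, 0.593, 117.809], [-0.8, 0.39, -0.455, 389.365], [0.014, -0.747, -0.665, 650.566], [0.0, 0.0, 0.0, 1.0]]
scene gate 0.97 [289. 263.] 6616 [517.  56.  46.] [[469.0, -49.0, 7.0], [596.0, 134.0, 91.0]]
scene gate 0.49 [306. 249.] 101 [515.  27.  75.] [[506.0, 25.0, 57.0], [525.0, 28.0, 92.0]]
scene knob_center 0.53 [306. 248.] 325 [509.  21.  85.] [[503.0, 5.0, 58.0], [525.0, 28.0, 98.0]]
scene bearing 0.63 [222. 310.] 605 [532. 197.  14.] [[512.0, 173.0, 0.0], [560.0, 221.0, 17.0]]
scene piston 0.65 [340. 210.] 974 [ 568. -122.   51.] [[549.0, -161.0, 2.0], [604.0, -105.0, 62.0]]
scene plug 0.68 [305. 241.] 355 [510.  21.  84.] [[503.0, 5.
[... 261 characters left out ...]
289, -0.957, 1144.407], [0.0, 0.0, 0.0, 1.0]]
top gate 0.87 [276. 253.] 5810 [531.  34.  45.] [[470.0, -63.0, 4.0], [609.0, 133.0, 91.0]]
top knob_center 0.55 [279. 254.] 199 [513.  15.  92.] [[503.0, 2.0, 45.0], [529.0, 27.0, 99.0]]
top bearing 0.73 [198. 250.] 383 [538. 195.  13.] [[512.0, 171.0, -2.0], [561.0, 219.0, 19.0]]
top piston 0.68 [278. 256.] 190 [513.  15.  92.] [[503.0, 2.0, 47.0], [539.0, 27.0, 99.0]]
top piston 0.56 [344. 226.] 755 [ 574. -133.   59.] [[549.0, -162.0, 11.0], [606.0, -106.0, 64.0]]
top plug 0.61 [193. 255.] 417 [536. 196.  13.] [[512.0, 171.0, -3.0], [562.0, 221.0, 19.0]]
top plug 0.55 [274. 203.] 147 [646.  16.  14.] [[640.0, -8.0, -1.0], [659.0, 46.0, 20.0]]
```

View pics/top.png

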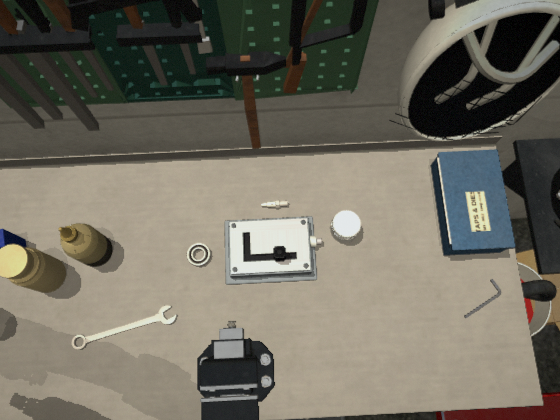

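View pics/a.png

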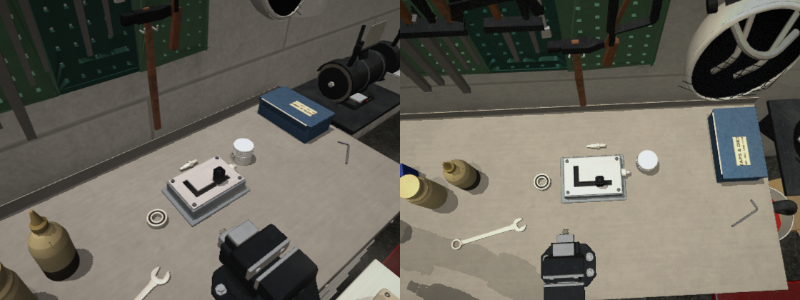

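The top view shows the cover centred near (270,250), with the knob at about (279,254) and the L slot running left to (247,257), then up to (247,235). Next I'll fit the gate pose and check the dark object at (235,370).

```bash
cat > h.py <<'E'
import numpy as np
def pts(c):
    f=np.load(f"{c}.npz");d=f["d"];fx,fy,cx,cy=f["K"];v,u=np.mgrid[:420,:560]
    P=np.dstack([(u-cx)/fx*d,(v-cy)/fy*d,d])@f["T"][:3,:3].T+f["T"][:3,3];P[d==0]=np.nan
    return P,f["im"]
E
python3 - <<'E'
from h import *; import cv2
from scipy.optimize import least_squares
for c in("scene","top"):
    P,im=pts(c);x,y,z=np.moveaxis(P,2,0)
    m=(x>440)&(x<640)&(y>-75)&(y<160)
    mp=m&(z>40)&(z<53); g=im.max(2)
    n,l,st,_=cv2.connectedComponentsWithStats((mp).astype(np.uint8));k=1+np.argmax(st[1:,4])
    Q=P[l==k][:,:2].astype(np.float32);r=cv2.minAreaRect(Q);print(c,"plate",r,len(Q),np.median(z[l==k]))
    # trimmed rectangle fit: coverage of 124x180 rectangle
    a0=np.deg2rad(r[2]);a0=(a0+np.pi/4)%(np.pi/2)-np.pi/4
    best=None
    for a in a0+np.linspace(-.1,.1,81):
        ax=np.array([np.cos(a),np.sin(a)]);ay=np.array([-ax[1],ax[0]]);X=Q@ax;Y=Q@ay
        X0,X1=np.percentile(X,[1,99]);Y0,Y1=np.percentile(Y,[1,99]);A=(X1-X0)*(Y1-Y0)
        if best is None or A<best[0]:best=(A,a,(X0+X1)/2*ax+(Y0+Y1)/2*ay,X1-X0,Y1-Y0)
    print(best)
    # slot dark pixels projected on plane 47
    f=np.load(c+".npz");fx,fy,cx,cy=f["K"];T=f["T"];v,u=np.nonzero((g<60)&m)
    ray=np.c_[(u-cx)/fx,(v-cy)/fy,np.ones(len(u))]@T[:3,:3].T;S=T[:3,3]+ray*((47-T[2,3])/ray[:,2])[:,None]
    a=best[1];R=np.array([[np.cos(a),np.sin(a)],[-np.sin(a),np.cos(a)]]);G=(S[:,:2]-best[2])@R.T
    i=(abs(G[:,0])<55)&(abs(G[:,1])<75);G=G[i]
    L=G[(G[:,1]>5)&(G[:,1]<35)];print("long leg x",L[:,0].mean(),np.polyfit(L[:,1],L[:,0],1)[0]);S_=G[(G[:,0]>-10)&(G[:,1]>30)];print("short y",S_[:,1].mean(),"xmax",S_[:,0].max(),"ymax",G[:,1].max(),"xmin",L[:,0].min())
    k=m&(z>88)&(z<94.5);K=P[k][:,:2];print("knob top",len(K),K.mean(0),K.min(0),K.max(0),((K-best[2])@R.T).min(0),((K-best[2])@R.T).max(0))
    b=(x>150)&(x<440)&(y>0)&(y<250)&(z>30);
    if b.any():print("blob",np.percentile(P[b],[1,50,99],axis=0).round().tolist())
E
```

```text
scene plate ((540.35009765625, 36.238624572753906), (123.62993621826172, 179.48846435546875), 0.15633320808410645) 3734 47.225257063388426
(np.float64(20474.497580590363), np.float64(-0.004771470788726917), array([539.24921812,  37.15522803]), np.float64(118.23827765751497), np.float64(173.16302289091277))
long leg x -23.10002113931649 -0.008565357342180236
short y 49.46582607154702 xmax 48.5720730683825 ymax 73.98721651333975 xmin -28.79708738298528
knob top 86 [512.92568126  17.88564821] [5.02470580e+02 4.32829617e-01] [528.93870973  27.46605865] [-36.65718792 -36.80686641] [-10.22209219  -9.7633056 ]
blob [[171.0, 69.0, 32.0], [254.0, 130.0, 155.0], [363.0, 171.0, 159.0]]
top plate ((540.843505859375, 35.754051208496094), (124.13592529296875, 179.22059631347656), 0.1537996381521225) 3706 46.47263276646129
(np.float64(20817.6939716195), np.float64(0.010184310074130384), array([540.40270362,  36.12157925]), np.float64(119.38089985955548), np.float64(174.38044105975308))
long leg x -22.877397397732903 0.029172755865900905
short y 48.732014051249536 xmax 32.12181188367425 ymax 55.62654833666256 xmin -29.118048950343002
knob top 92 [515.56095475  15.14098625] [502.91256407   1.86250505] [529.04324343  27.68673612] [-37.74385371 -34.0719194 ] [-11.55818966  -8.10407959]
blob [[202.0, 68.0, 79.0], [272.0, 118.0, 155.0], [370.0, 169.0, 160.0]]
```

The gate sits at about (540.5, 36) with yaw near 0, and the knob is at about (515.6, 15), so travel is about 0.029. The dark object is 160 mm tall at x<370, so I'll keep clear of it. I'll move high to the -y side of the knob with the jaws shut, turning so that tool y points along +x.

```bash
python3 -m creep '[{"jaw":-1,"xyz":[-20,-20,0],"angular":[0,0,0.08]},{"jaw":-1,"xyz":[-60,-59,0],"angular":[0,0,0.18]},{"jaw":-1,"xyz":[-100,-98,0],"angular":[0,0,0.28]},{"jaw":-1,"xyz":[-140,-138,0],"angular":[0,0,0.38]},{"jaw":-1,"xyz":[-180,-177,0],"angular":[0,0,0.48]},{"jaw":-1,"xyz":[-220,-216,0],"angular":[0,0,0.58]},{"jaw":-1,"xyz":[-260,-255,0],"angular":[0,0,0.68]},{"jaw":-1,"xyz":[-300,-295,0],"angular":[0,0,0.78]},{"jaw":-1,"xyz":[-340,-334,0],"angular":[0,0,0.88]},{"jaw":-1,"xyz":[-380,-373,0],"angular":[0,0,0.98]},{"jaw":-1,"xyz":[-420,-412,0],"angular":[0,0,1.08]},{"jaw":-1,"xyz":[-460,-452,0],"angular":[0,0,1.155]}]'
```

```text
clock: 2.1
eef_pos: [501.5, -4.6, 250.6]
tool_rot: [3.141, -0.0, 1.572]
force: [0.6, 0.7, 0.1]
width: 0.2
gripper_force: 0.0
```

```bash
python3 -m creep '[{"jaw":-1,"xyz":[-25,14,0],"angular":[0,0,0]},{"jaw":-1,"xyz":[-25,14,50],"angular":[0,0,0]},{"jaw":-1,"xyz":[-25,14,90],"angular":[0,0,0]},{"jaw":-1,"xyz":[-25,14,130],"angular":[0,0,0]},{"jaw":-1,"xyz":[-25,14,155],"angular":[0,0,0]},{"jaw":-1,"xyz":[-25,14,167],"angular":[0,0,0]},{"jaw":-1,"xyz":[-25,14,167],"angular":[0,0,0]}]'
python3 - <<'E'
from cell import viewer
import cv2,numpy as np
ims=[viewer.get_image(c)[0] for c in("scene","top")]
cv2.imwrite("pics/b.png",np.hstack([cv2.resize(ims[0][170:330,200:400,::-1],(400,320)),cv2.resize(ims[1][180:340,180:380,::-1],(400,320))]))
E
```

```text
clock: 2.98
eef_pos: [514.8, -28.1, 83.1]
tool_rot: [-3.141, -0.0, 1.574]
force: [-0.5, 0.1, 0.0]
width: 0.1
gripper_force: 0.0
```

View pics/b.png

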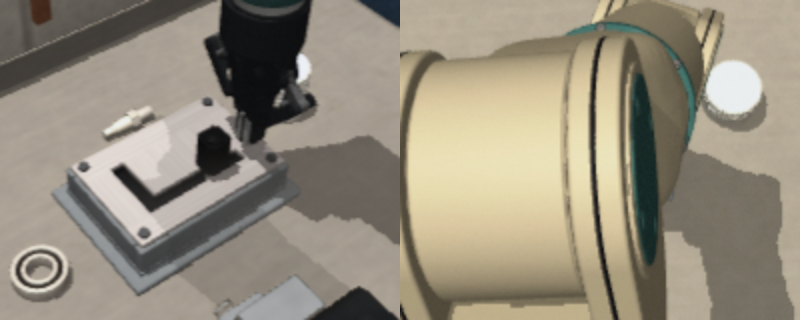

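The scene crop shows the shut fingers on the plate's -y side of the knob, with a clear gap at about (235,145). Now I'll push along +y.

```bash
python3 -m creep '[{"jaw":-1,"xyz":[10,0,0],"angular":[0,0,0]},{"jaw":-1,"xyz":[18,0,0],"angular":[0,0,0]},{"jaw":-1,"xyz":[26,0,0],"angular":[0,0,0]},{"jaw":-1,"xyz":[34,0,0],"angular":[0,0,0]},{"jaw":-1,"xyz":[42,0,0],"angular":[0,0,0]},{"jaw":-1,"xyz":[50,0,0],"angular":[0,0,0]},{"jaw":-1,"xyz":[58,0,0],"angular":[0,0,0]},{"jaw":-1,"xyz":[66,0,0],"angular":[0,0,0]},{"jaw":-1,"xyz":[74,0,0],"angular":[0,0,0]},{"jaw":-1,"xyz":[80,0,0],"angular":[0,0,0]},{"jaw":-1,"xyz":[84,0,0],"angular":[0,0,0]},{"jaw":-1,"xyz":[86,0,0],"angular":[0,0,0]}]'
```

```text
clock: 4.58
eef_pos: [514.4, 58.1, 83.2]
tool_rot: [-3.141, -0.0, 1.574]
force: [0.6, -1.8, 0.5]
width: 0.2
gripper_force: 0.8
```

Contact is steady at 1.8 N, so the knob is sliding. I'll push on in small steps to the stop.

```bash
python3 -m creep '[{"jaw":-1,"xyz":[2,0,0],"angular":[0,0,0]},{"jaw":-1,"xyz":[4,0,0],"angular":[0,0,0]},{"jaw":-1,"xyz":[4,0,0],"angular":[0,0,0]}]'
python3 - <<'E'
from cell import viewer
import cv2
im,d=viewer.get_image("scene")
cv2.imwrite("pics/c.png",cv2.resize(im[190:330,200:360,::-1],(640,560)))
E
```

```text
clock: 4.95
eef_pos: [514.4, 62.1, 83.2]
tool_rot: [-3.141, -0.0, 1.574]
force: [0.6, -0.5, -0.2]
width: -0.3
gripper_force: 0.3
```

View pics/c.png

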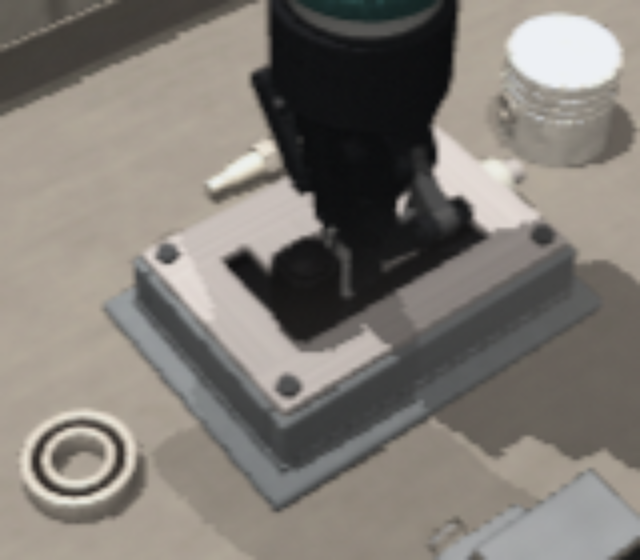

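The knob is next to the corner at about (305,275), just short of the stop. I'll keep going until the force rises.

```bash
python3 -m creep '[{"jaw":-1,"xyz":[1,0,0],"angular":[0,0,0]},{"jaw":-1,"xyz":[2,0,0],"angular":[0,0,0]},{"jaw":-1,"xyz":[2,0,0],"angular":[0,0,0]}]'; python3 -m creep '[{"jaw":-1,"xyz":[1,0,0],"angular":[0,0,0]},{"jaw":-1,"xyz":[2,0,0],"angular":[0,0,0]},{"jaw":-1,"xyz":[2,0,0],"angular":[0,0,0]}]'
```

```text
clock: 5.38
eef_pos: [514.3, 63.9, 83.2]
tool_rot: [-3.141, -0.0, 1.574]
force: [0.2, 0.2, -0.5]
width: -0.4
gripper_force: 0.6
clock: 5.75
eef_pos: [514.4, 64.9, 83.3]
tool_rot: [-3.141, 0.001, 1.573]
force: [-1.2, -4.5, 0.3]
width: 0.1
gripper_force: 2.5
```

The force has risen to 4.5 N, so the knob is against the corner stop. Now I'll back off, go round to the -x side of the knob and line up with its y of about 87.

```bash
python3 -m creep '[{"jaw":-1,"xyz":[-12,0,0],"angular":[0,0,0]},{"jaw":-1,"xyz":[-25,0,0],"angular":[0,0,0]},{"jaw":-1,"xyz":[-25,-20,0],"angular":[0,0,0]},{"jaw":-1,"xyz":[-25,-45,0],"angular":[0,0,0]},{"jaw":-1,"xyz":[-20,-50,0],"angular":[0,0,0]},{"jaw":-1,"xyz":[0,-50,0],"angular":[0,0,0]},{"jaw":-1,"xyz":[15,-50,0],"angular":[0,0,0]},{"jaw":-1,"xyz":[21,-50,0],"angular":[0,0,0]},{"jaw":-1,"xyz":[21,-50,0],"angular":[0,0,0]}]'
python3 - <<'E'
from cell import viewer
import cv2
im,d=viewer.get_image("scene")
cv2.imwrite("pics/d.png",cv2.resize(im[190:330,200:360,::-1],(640,560)))
E
```

```text
clock: 6.88
eef_pos: [464.8, 87.1, 83.3]
tool_rot: [3.141, 0.0, 1.575]
force: [0.6, -0.2, -0.0]
width: -0.0
gripper_force: 0.0
```

View pics/d.png

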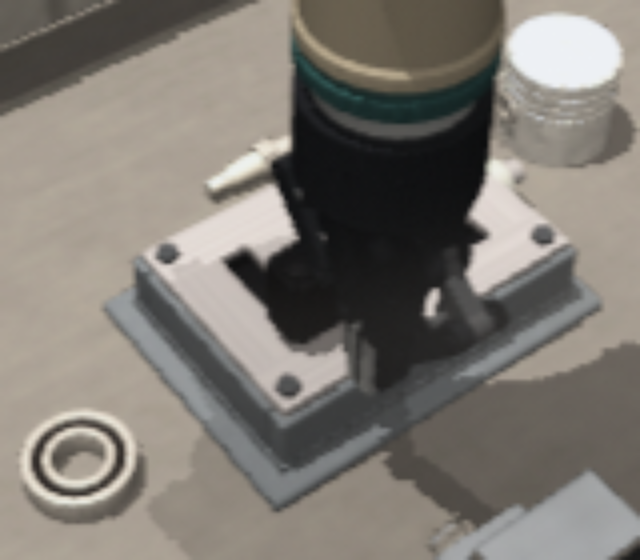

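The fingers are on the robot side, level with the knob, which is still in the corner at about (300,280). Now I'll push along +x (tool y).

```bash
python3 -m creep '[{"jaw":-1,"xyz":[0,8,0],"angular":[0,0,0]},{"jaw":-1,"xyz":[0,14,0],"angular":[0,0,0]},{"jaw":-1,"xyz":[0,19,0],"angular":[0,0,0]},{"jaw":-1,"xyz":[0,24,0],"angular":[0,0,0]},{"jaw":-1,"xyz":[0,29,0],"angular":[0,0,0]},{"jaw":-1,"xyz":[0,34,0],"angular":[0,0,0]},{"jaw":-1,"xyz":[0,39,0],"angular":[0,0,0]},{"jaw":-1,"xyz":[0,44,0],"angular":[0,0,0]},{"jaw":-1,"xyz":[0,49,0],"angular":[0,0,0]},{"jaw":-1,"xyz":[0,54,0],"angular":[0,0,0]},{"jaw":-1,"xyz":[0,58,0],"angular":[0,0,0]},{"jaw":-1,"xyz":[0,62,0],"angular":[0,0,0]}]'; python3 -m creep '[{"jaw":-1,"xyz":[0,2,0],"angular":[0,0,0]},{"jaw":-1,"xyz":[0,4,0],"angular":[0,0,0]},{"jaw":-1,"xyz":[0,4,0],"angular":[0,0,0]}]'
python3 - <<'E'
from cell import viewer
import cv2
im,d=viewer.get_image("scene")
cv2.imwrite("pics/e.png",cv2.resize(im[190:330,200:360,::-1],(640,560)))
E
```

```text
clock: 8.43
eef_pos: [526.6, 86.9, 83.2]
tool_rot: [-3.141, 0.0, 1.574]
force: [-2.1, -0.5, -0.9]
width: 0.0
gripper_force: 0.8
clock: 8.8
eef_pos: [530.8, 87.0, 83.3]
tool_rot: [3.141, -0.0, 1.574]
force: [-0.4, -0.4, -0.7]
width: 0.3
gripper_force: 0.5
```

View pics/e.png

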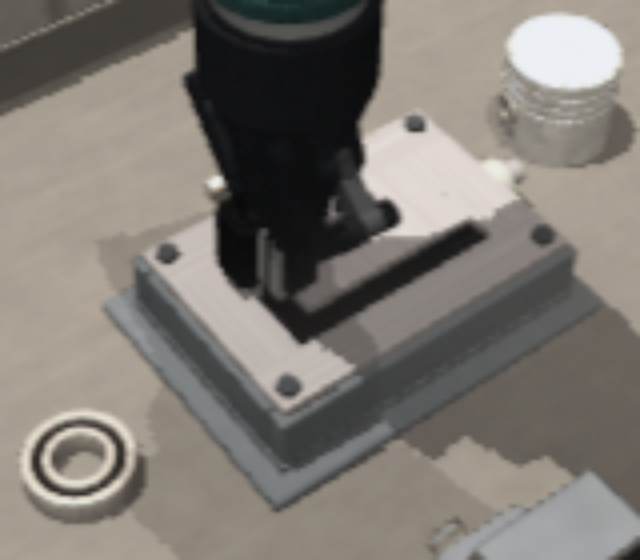

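The knob is now near the end of the short leg, at about (237,250). I'll push on in small steps until it hits the stop.

```bash
python3 -m creep '[{"jaw":-1,"xyz":[0,2,0],"angular":[0,0,0]},{"jaw":-1,"xyz":[0,4,0],"angular":[0,0,0]},{"jaw":-1,"xyz":[0,4,0],"angular":[0,0,0]}]'; python3 -m creep '[{"jaw":-1,"xyz":[0,1,0],"angular":[0,0,0]},{"jaw":-1,"xyz":[0,2,0],"angular":[0,0,0]},{"jaw":-1,"xyz":[0,2,0],"angular":[0,0,0]}]'
```

```text
clock: 9.22
eef_pos: [534.9, 87.0, 83.3]
tool_rot: [3.141, -0.0, 1.574]
force: [-0.9, -0.4, 0.1]
width: -0.3
gripper_force: 0.5
clock: 9.6
eef_pos: [536.6, 87.0, 83.3]
tool_rot: [3.141, -0.0, 1.574]
force: [-1.3, 0.6, -0.1]
width: -0.1
gripper_force: 0.6
```

```bash
python3 -m creep '[{"jaw":-1,"xyz":[0,1,0],"angular":[0,0,0]},{"jaw":-1,"xyz":[0,2,0],"angular":[0,0,0]},{"jaw":-1,"xyz":[0,2,0],"angular":[0,0,0]}]'; python3 -m creep '[{"jaw":-1,"xyz":[0,1,0],"angular":[0,0,0]},{"jaw":-1,"xyz":[0,2,0],"angular":[0,0,0]},{"jaw":-1,"xyz":[0,2,0],"angular":[0,0,0]}]'
```

```text
clock: 9.98
eef_pos: [538.7, 87.0, 83.3]
tool_rot: [3.141, -0.0, 1.574]
force: [-1.3, -0.5, 0.6]
width: -0.2
gripper_force: 0.6
clock: 10.35
eef_pos: [540.7, 86.9, 83.3]
tool_rot: [3.141, 0.0, 1.574]
force: [-2.2, -0.3, -0.7]
width: -0.1
gripper_force: 0.6
```

```bash
python3 -m creep '[{"jaw":-1,"xyz":[0,1,0],"angular":[0,0,0]},{"jaw":-1,"xyz":[0,2,0],"angular":[0,0,0]},{"jaw":-1,"xyz":[0,2,0],"angular":[0,0,0]}]'; python3 -m creep '[{"jaw":-1,"xyz":[0,1,0],"angular":[0,0,0]},{"jaw":-1,"xyz":[0,2,0],"angular":[0,0,0]},{"jaw":-1,"xyz":[0,2,0],"angular":[0,0,0]}]'
```

```text
clock: 10.72
eef_pos: [542.7, 87.0, 83.3]
tool_rot: [3.141, -0.0, 1.574]
force: [-1.0, -1.4, 0.3]
width: -0.2
gripper_force: 0.6
clock: 11.1
eef_pos: [543.3, 87.0, 83.1]
tool_rot: [-3.139, -0.0, 1.574]
force: [-4.6, 0.1, 2.7]
width: -0.2
gripper_force: 2.6
```

The force has risen to 4.6 N, so the knob is at the end stop. I'll back off in -x, lift, move aside and check.

```bash
python3 -m creep '[{"jaw":-1,"xyz":[0,-8,0],"angular":[0,0,0]},{"jaw":-1,"xyz":[0,-25,0],"angular":[0,0,0]},{"jaw":-1,"xyz":[0,-40,0],"angular":[0,0,0]},{"jaw":-1,"xyz":[0,-45,-30],"angular":[0,0,0]},{"jaw":-1,"xyz":[0,-45,-80],"angular":[0,0,0]},{"jaw":-1,"xyz":[0,-45,-130],"angular":[0,0,0]},{"jaw":-1,"xyz":[0,-45,-165],"angular":[0,0,0]},{"jaw":-1,"xyz":[0,-45,-170],"angular":[0,0,0]},{"jaw":-1,"xyz":[0,-45,-170],"angular":[0,0,0]}]'
python3 - <<'E'
from cell import viewer,silhouettes
import cv2,numpy as np
im,d=viewer.get_image("scene");m=viewer.camera_model("scene")
np.savez("scene.npz",im=im,d=d,T=m["T"],K=[m["fx"],m["fy"],m["cx"],m["cy"]])
from h import pts
P,_=pts("scene");x,y,z=np.moveaxis(P,2,0)
k=(abs(x-565)<35)&(abs(y-88)<35)&(z>85)&(z<99);print(k.sum(),P[k].mean(0),P[k].min(0),P[k].max(0))
for t in("bearing","piston","plug"):
    for r in silhouettes("scene",t)[:2]:print(t,r["score"],r["xy"])
cv2.imwrite("pics/f.png",cv2.resize(im[150:340,180:380,::-1],(600,570)))
E
```

```text
clock: 12.22
eef_pos: [499.7, 87.1, 253.2]
tool_rot: [3.14, -0.0, 1.574]
force: [0.2, -0.1, 0.4]
width: -0.1
gripper_force: 0.0
173 [564.54766872  89.83700467  93.00777249] [554.43602955  74.63510947  85.21993925] [582.53414282 100.88207399  98.93583877]
bearing 0.63 [221.1, 307.9]
bearing 0.44 [285.1, 265.2]
piston 0.56 [339.7, 208.9]
plug 0.7 [266.7, 226.1]
```

View pics/f.png

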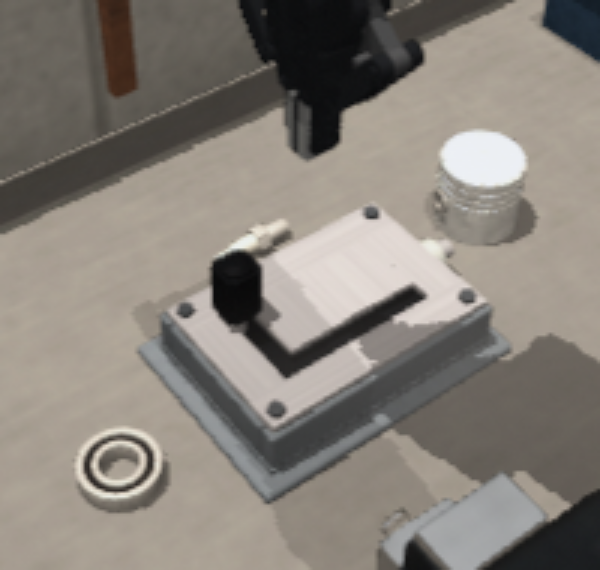

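The knob (237,288) is at the end of the short leg, measured at about (567, 88). The gripper is clear, and the bearing, piston and plug haven't moved.

```bash
python3 -c "
from cell import ctrl
print(ctrl.finish_job())"
```

```text
the job is handed in; nothing more can be done
None
```

I pushed the knob along the long leg to the corner stop and then to the end of the short leg, without pinching it or moving the bearing, piston or plug; the job was handed in at about 12 s, with no verdict returned.

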